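# Break the stay and shut the sample chest

## Robot

A 6-joint arm with a two-finger parallel gripper is mounted at the origin on the work surface. World frame = base frame: x ahead of the robot, y to its left, z up, the work surface at z = 0. Lengths are in m, angles in rad, forces in N, time in s.
With the tool pointing down it reaches from about 0.25 to 0.775 m from the base axis. Payload 4 kg.
Tool frame: the origin (TCP) lies on the centre line of the jaws, within the pads' length; the fingertips stand 25 mm ahead of it and the grasp point (between the pads) lies 6 mm ahead of it; z points along the fingers, y is the line along which they close (so a half turn about z gives the same grasp; the last joint's range is limited). The gripper opens to 94 mm and grips with 3 to 60 N. Pads are 16 mm wide; open, the fingers measure 119 mm over their backs; the gripper's body (75 mm by 177 mm) begins 78 mm behind the grasp point.
Start: joints at [1.022, 0.087, 1.371, -0, 1.684, -0.103], TCP at [0.237, 0.496, 0.193] pointing down, gripper open.
Joint ranges: [-3.1, 3.1], [-0.76, 2.03], [0.27, 2.55], [-1.08, 4.22], [0.17, 2.65], [-2.57, 2.57]. Speed limits (rad/s): [2.79, 2.79, 3.14, 3.14, 3.14, 3.14].

## Interface

Orientations are given as [roll, pitch, yaw] about the fixed x, y, z axes, in that order (R = Rz(yaw) Ry(pitch) Rx(roll)).
In Python, from bench import robot, imaging gives the robot as it stands. The module is installed in compiled form; this text tells all that it offers.
- The arm moves only by the tool drive_tool, never from a script. Its argument "series" is a list of rows, each a list of 3 entries, a list of its own where there are three numbers: the finger opening in m, from 0 to 0.094, then the shift along the tool's x, y, z in m, then the turn, a rotation vector about the tool's x, y, z in rad. A call has 1 to 5 rows; each row is the pose to reach, as a shift and turn from the pose commanded when the call began, along the tool's axes at that moment; what a row does not reach only later rows make up. A row lasts 1/8 s, in which the tool goes at most 62.5 mm and 10.7 degrees, less where a joint would pass 70% of its speed; a pose out of reach is approached as far as the arm can. A call with a gripper value outside its range is refused whole. The fingers move at their own pace and stop on an object; the grip force is fixed at half the most. Time passes only in rows, so rows that repeat a pose let the fingers close. It gives the time, the measured TCP pose, the force, the opening and the grip force at its end, in the units of the state.
- robot.get_obs(): the state, without advancing time (a new reading comes with each control period).
- imaging.snapshot(name): name is "scene" or "top" or "wrist"; returns the picture (480x640x3 uint8, red, green, blue); there is no depth.
- imaging.get_calibration(name): a dict with "intrinsics" (3x3 intrinsics, pixels), "position" and "rotation" of the camera in the world. Camera axes: x right, y up, looking along -z (the intrinsics and any distortion apply to the point x, -y, -z); pixel columns grow to the right and rows downward; lengths in m; the calibration is good to about 2 mm. The wrist camera is an equidistant fisheye: a pixel r from the principal point sees the ray r / f radians off the axis. A picture is of the moment at which its call begins: read the wrist's pose just before it. get_calibration takes no time and is no camera call; for the wrist camera it gives the pose at the moment of the call.
- robot.close_job(): hands the job in; it is judged then, once.
The state is a dict: "time": time; "joint_positions": joint angles; "qvel": joint speeds; "joint_torque": joint torques, N m; "tool_pos": TCP position; "ee_rot": TCP orientation; "wrist_force": force on the tool from outside, world axes, zero at the start; "wrist_torque": the same for the moment, N m; "width": finger opening in m; "finger_force": force on a finger pad.
Only numpy, scipy, OpenCV 4.12 (cv2) and the standard library are available. Lean on these libraries where they do the work, as an engineer would, in place of code of your own. Each camera call takes 0.05 s, during which the arm holds its last target. There are 200 camera calls.

## Task

The clear lid of the sample chest is propped open by a locked folding stay. Press the stay's orange knuckle in just past straight, away from the robot and down, while the lid is still up; then take the lid by its bar and lower it gently until it is fully shut, without letting it drop. Finally swing the red clip as far as it goes, until it lies across the shut lid, let go, and leave the jars, bowl and bottle where they stand.

Things in the scene. Friction and masses are not known exactly. Their poses are not given: they have to be found in the camera images.
- chest: White open-topped chest fixed to the bench, 200 mm deep (its x) by 260 mm wide (its y) by 110 mm high, walls 8 mm. Origin: centre of its underside on the bench; its x axis points from its front (robot side, blue panel) to its back (hinge side), y to the left seen from the robot, z up. Its yaw varies.
- lid (a joint): Lid angle, rad: 0 shut (level), 1.08 propped open. Clear panel 200 x 260 x 10 mm, blue frame, about 0.5 kg, hinged along the chest's back top edge; its free edge leans up over mid-chest, above the stay, so reach it with the tool leaning 30 to 45 degrees from the robot's side. Once the stay is broken the lid stays up near its open position, but lower down it falls and slams unless held: take 3 s or more over lowering it.
- lid_hinge (a point): Point on the hinge axis at mid-width, 116 mm above the bench. The hinge axis is the chest's y axis.
- lid_bar (a point): Centre of the lid's steel pull bar: round, 12 mm thick, 110 mm long along the chest's y, carried 50 mm beyond the lid's free edge by an arm at each end, 250 mm from the hinge axis; about 334 mm above the bench when propped, 116 mm above it and 50 mm in front of the chest when shut. Being round, it turns between finger pads as the lid swings.
- stay_up (a joint): Knuckle angle of the folding stay, rad: 0 = locked against its stop; 0.14 = straight; larger = broken, folding away from the robot and down into the chest (about 2.5 with the lid shut). The lid cannot be lowered until it is past straight. It takes a few newtons on the knuckle and 6 mm to straight; 10 to 15 mm more breaks it well, the lid hardly moving.
- knuckle (a point): Centre of the stay's orange knuckle roller, 24 mm thick, 44 mm long along the chest's y, 75 mm right of the chest's middle, about 151 mm above the bench when locked. Push it along the chest's +x and down (about 40 degrees below level). The stay is two flat steel links, each 82 mm long, from inside the chest's front to the lid's underside.
- clip (a joint): Angle of the red swing clip, rad, about a vertical pin on the chest's left wall: 0 = pointing to the chest's front (-x), negative = swung outward (to the left), 1.57 = its stop, lying across the lid toward the chest's right (-y). Starts between -0.7 and -0.05. Stiff enough to stay where it is left.
- clip_post (a point): The clip's upright round red post, 16 mm thick, 55 mm from the pin; this point is 164 mm above the bench. The post rises from 134 mm (top of the clip's flat arm) to 182 mm above the bench.
- clip_pivot (a point): Point on the vertical pin of the clip at the same height as clip_post.
- jar_a: white jar with grey cap, 54 mm across, 70 mm tall, standing inside the chest; origin at the centre of its underside; to be left alone
- jar_b: amber jar with black cap, 54 mm across, 60 mm tall, standing inside the chest; origin at the centre of its underside; to be left alone
- jar_c: white jar, 64 mm across, 85 mm tall, on the bench to the left of the chest; origin at the centre of its underside; to be left alone
- jar_d: amber jar, 72 mm across, 60 mm tall, on the bench to the right of the chest, far side; origin at the centre of its underside; to be left alone
- mortar: white porcelain bowl, 120 mm across, 65 mm tall, on the bench to the right of the chest; origin at the centre of its underside; to be left alone
- bottle_blue: blue bottle, 66 mm across, 120 mm tall, on the bench to the left of the chest, far side; origin at the centre of its underside; to be left alone

How it is judged:
On the way, in this order (a step that is already met when the one before it is completed fails the run):
1. the stay is broken past straight while the lid is still up (value of joint stay_up above 0.22 rad and value of joint lid above 0.8 rad), for 0.2 s.
2. the lid is lowered fully shut (value of joint lid below 0.05 rad and value of joint clip below 1 rad), for 0.2 s.
3. the red clip is swung across the shut lid (value of joint clip above 1.35 rad and value of joint lid below 0.05 rad), for 0.2 s.
At the end, for the whole second after the job is handed in: the lid is shut (angle below 0.05 rad), the clip lies across it (angle above 1.35 rad), both at rest (all of step 3 and velocity of joint lid between -0.05 and 0.05 rad/s and velocity of joint clip between -0.1 and 0.1 rad/s); the robot touches nothing.
It fails at once if the lid drops or is swung down faster than 1.2 rad/s (velocity of joint lid below -1.2 rad/s).
It fails at once if a jar, the bowl or the bottle is shifted more than 25 mm (distance of any of jar_a, jar_b, jar_c, jar_d, mortar, bottle_blue from where it was at the start of the episode above 0.025 m).
It also fails if it takes over 64 s, if anything falls off the work surface, if the arm or the gripper's body presses on something with over 40 N, if the wrist force passes 120 N, or if a joint passes its speed limit or range.

## Working session

There is one attempt and no reset: what is moved stays moved. The work goes in short steps, Python scripts to look and compute and a tool call to move; the robot and the scene stay as the last step left them, time stands still between calls to the robot, and variables do not carry over. Pictures are saved under pics/ and viewed, at most 10 in all, crops included, and the job is handed in when it is done.

Besides the shell and the picture viewer there is one more tool, called after ">>>" by a JSON object that holds its "fn" and its "kwargs", one argument or row to a line. drive_tool: Moves the arm, as the interface text tells. Its arguments: {"type":"object","properties":{"series":{"type":"array"}},"required":["series"]}

```bash
mkdir -p pics; python3 - <<'E'
from bench import robot, imaging
import cv2,numpy as np
o=robot.get_obs();print(o['time'],o['tool_pos'],o['ee_rot'],o['wrist_force'])
for n in ['scene','top']:
    im=imaging.snapshot(n);cv2.imwrite(f'pics/{n}0.png',im[:,:,::-1])
    c=imaging.get_calibration(n);print(n,c)
E
```

```text
0.0 [0.23686355 0.49574297 0.19151765] [-3.13939947e+00 -2.14027306e-04  2.69578125e+00] [0.54475611 0.51668151 0.49603786]
scene {'intrinsics': array([[462.08403613,   0.        , 322.72736944],
       [  0.        , 462.08403613, 243.01823824],
       [  0.        ,   0.        ,   1.        ]]), 'position': array([ 0.23276798, -0.5126717 ,  1.12321429]), 'rotation': array([ 0.63326466, -0.01360249, -0.57424025])}
top {'intrinsics': array([[565.26907847,   0.        , 326.97069162],
       [  0.        , 565.26907847, 237.4584046 ],
       [  0.        ,   0.        ,   1.        ]]), 'position': array([0.51451413, 0.03356692, 1.51711422]), 'rotation': array([ 0.06676822,  0.01113164, -1.57376488])}
```

View pics/scene0.png

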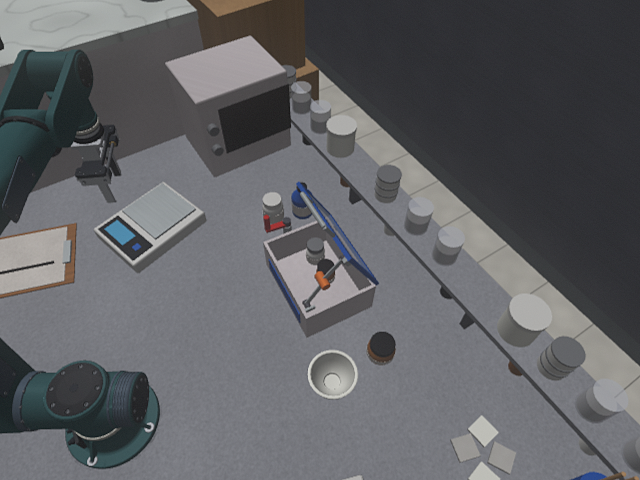

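View pics/top0.png

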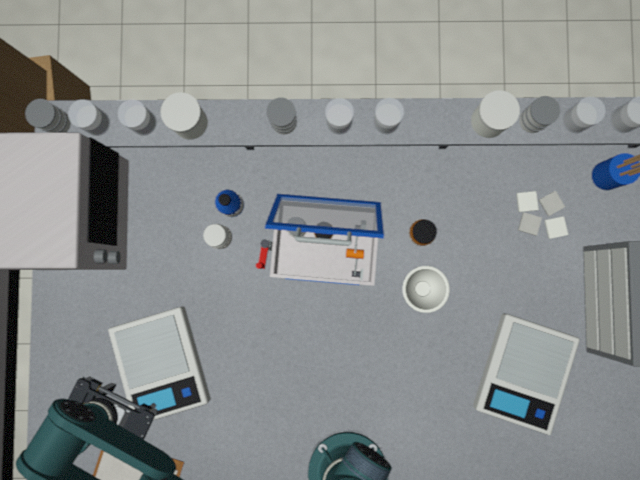

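The top view shows the chest rim at about (270–378, 232–285), the orange knuckle at (354,254), and the red clip at (263,253). The scene view shows the knuckle at (322,280) and the clip at (272,222).

```bash
cat > h.py <<'E'
from bench import robot, imaging
import cv2,numpy as np
from scipy.spatial.transform import Rotation as Ro
def cam(n):
    c=imaging.get_calibration(n);return c['intrinsics'],np.array(c['position']),Ro.from_euler('xyz',c['rotation']).as_matrix()
def ray(c,u,v):
    K,p,R=c;d=R@np.array([(u-K[0,2])/K[0,0],-(v-K[1,2])/K[1,1],-1]);return p,d/np.linalg.norm(d)
def plane(c,u,v,z):
    p,d=ray(c,u,v);return p+d*(z-p[2])/d[2]
def tri(a,b):
    (p,d),(q,e)=a,b;s=np.linalg.lstsq(np.c_[d,-e],q-p,rcond=None)[0]
    x,y=p+d*s[0],q+e*s[1];return (x+y)/2,np.linalg.norm(x-y)
def proj(c,X):
    K,p,R=c;x=R.T@(np.asarray(X)-p);return np.array([K[0,2]+K[0,0]*x[0]/-x[2],K[1,2]+K[1,1]*x[1]/x[2]])
def mask(im,lo,hi,box):
    h=cv2.cvtColor(im,cv2.COLOR_RGB2HSV);m=cv2.inRange(h,np.array(lo),np.array(hi));o=np.zeros_like(m);x0,y0,x1,y1=box;o[y0:y1,x0:x1]=m[y0:y1,x0:x1];return o
def cen(m):
    y,x=np.nonzero(m);return x.mean(),y.mean(),len(x)
E
python3 - <<'E'
from h import *
B={'scene':(240,170,390,335),'top':(240,180,400,300)}
r={}
for n in B:
    im=cv2.imread(f'pics/{n}0.png')[:,:,::-1].copy();c=cam(n)
    mo=mask(im,(5,150,120),(18,255,255),B[n]);mr=mask(im,(0,150,80),(4,255,255),B[n])|mask(im,(174,150,80),(180,255,255),B[n])
    for k,m in(('o',mo),('r',mr)):
        u=cen(m);r[n,k]=ray(c,*u[:2]);print(n,k,u,cv2.minAreaRect(cv2.findNonZero(m)),)
    x0,y0,x1,y1=B[n];cv2.imwrite(f'pics/{n}crop.png',cv2.resize(im[y0:y1,x0:x1,::-1],None,fx=5 if n=='top' else 3.6,fy=5 if n=='top' else 3.6,interpolation=cv2.INTER_CUBIC))
print(tri(r['scene','o'],r['top','o']))
E
```

```text
scene o (np.float64(321.11570247933884), np.float64(278.8264462809917), 121) ((321.2231140136719, 278.5154113769531), (16.248550415039062, 8.558396339416504), 60.2551155090332)
scene r (np.float64(274.144578313253), np.float64(223.65060240963857), 83) ((272.59075927734375, 220.67385864257812), (15.753483772277832, 18.63792610168457), 70.55996704101562)
top o (np.float64(354.5086206896552), np.float64(253.36206896551724), 116) ((354.5, 253.0), (8.0, 15.0), 90.0)
top r (np.float64(262.12598425196853), np.float64(257.6377952755906), 127) ((262.05413818359375, 257.51593017578125), (7.392757892608643, 21.049606323242188), 16.389541625976562)
(array([ 0.56571569, -0.01694734,  0.16241721]), np.float64(0.0022722201719366374))
```

View pics/topcrop.png

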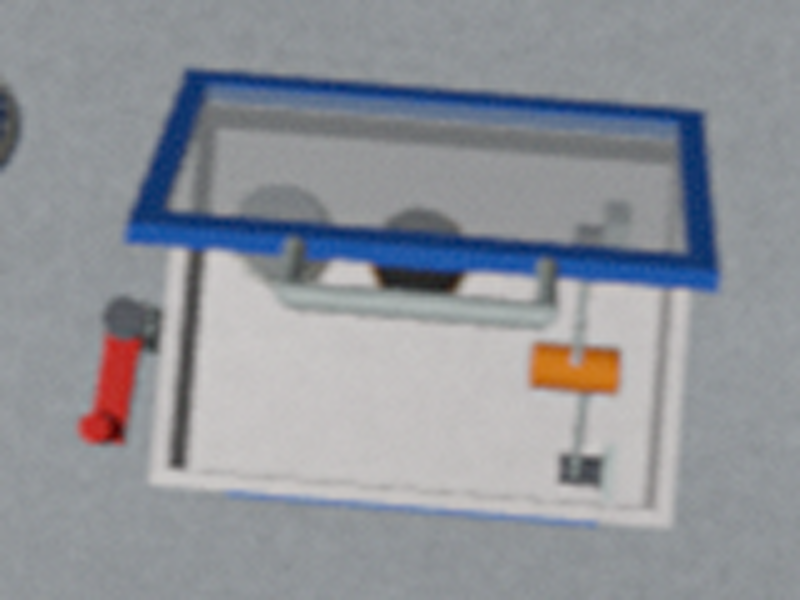

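View pics/scenecrop.png

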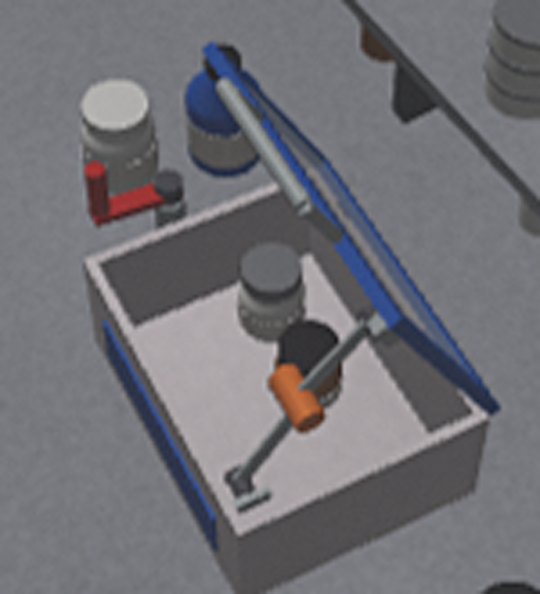

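The top crop shows the rim's front corners at (152,485) and (670,525), the bar ends at (285,295) and (550,315), the post top at (100,425), and the pin cap at (125,315). The scene crop shows the bar ends at (222,85) and (305,208), the post top at (95,168), and the front corners at (90,262) and (238,532).

```bash
python3 - <<'E'
from h import *
T,S=cam('top'),cam('scene')
t=lambda x,y:(240+x/5,180+y/5); s=lambda x,y:(240+x/3.6,170+y/3.6)
for k,a,b,z in [('cornL',(152,485),(90,262),.11),('cornR',(670,525),(238,532),.11),('barL',(285,295),(222,85),.334),('barR',(550,315),(305,208),.334),('post',(100,425),(95,168),.182),('pin',(125,315),(168,180),.16)]:
    P=plane(T,*t(*a),z);Q=plane(S,*s(*b),z);print(k,P.round(4),Q.round(4),tri(ray(T,*t(*a)),ray(S,*s(*b)))[0].round(4))
L=plane(T,*t(152,485),.11);Rr=plane(T,*t(670,525),.11)
d=L-Rr;w=np.linalg.norm(d);y=d/w;yaw=np.arctan2(-y[0],y[1]);ex=np.array([np.cos(yaw),np.sin(yaw),0]);ey=np.array([-ex[1],ex[0],0])
O=(L+Rr)/2+.1*ex;print('w',w,'yaw',yaw,'O',O)
for n,v in [('knuckle o',np.array([.5657,-.0169,0]))]: print(n,(v-O)@ex,(v-O)@ey)
B=O-[0,0,.11]
print('bar pred',B+ex*(.1-.25*np.cos(1.08))+[0,0,.334])
E
```

```text
cornL [0.5107 0.1899 0.11  ] [0.5164 0.189  0.11  ] [0.5132 0.1884 0.1127]
cornR [ 0.4901 -0.0673  0.11  ] [ 0.4919 -0.0632  0.11  ] [ 0.4901 -0.0667  0.1176]
barL [0.5907 0.1094 0.334 ] [0.5921 0.1121 0.334 ] [0.5904 0.1092 0.3377]
barR [ 0.5819 -0.0017  0.334 ] [5.825e-01 2.000e-04 3.340e-01] [ 0.5816 -0.0016  0.3365]
post [0.5392 0.2066 0.182 ] [0.5403 0.2121 0.182 ] [0.5384 0.2059 0.1896]
pin [0.5925 0.1977 0.16  ] [0.5878 0.1899 0.16  ] [0.593  0.1994 0.1468]
w 0.25799169600611754 yaw -0.07968579302858085 O [0.6000679  0.05334806 0.11      ]
knuckle o -0.028666996077550744 -0.07276088475655275
bar pred [0.5822924  0.05476752 0.334     ]
```

```bash
cat >> h.py <<'E'
YAW=-.08;EX=np.array([np.cos(YAW),np.sin(YAW),0]);EY=np.array([-EX[1],EX[0],0]);EZ=np.array([0,0,1.])
KN=np.array([.566,-.017,.152]);BAR=np.array([.586,.054,.335])
def Rt(lean,tw=0):
    c,s=np.cos(lean),np.sin(lean);R=np.c_[EY,EX*c+EZ*s,EX*s-EZ*c];return R@Ro.from_euler('z',tw).as_matrix()
def rel(point,R,ahead):  # put the tool point 'ahead' of the TCP at 'point'
    o=robot.get_obs();R0=Ro.from_euler('xyz',o['ee_rot']).as_matrix();t=np.asarray(point)-R[:,2]*ahead
    print('t',round(o['time'],2),'tcp',o['tool_pos'].round(4),'rpy',o['ee_rot'].round(3),'F',o['wrist_force'].round(1),'w',o['width'],'-> tcp',t.round(4),'shift',(R0.T@(t-o['tool_pos'])).round(4),'turn',Ro.from_matrix(R0.T@R).as_rotvec().round(4))
E
python3 - <<'E'
from h import *
R=Rt(np.radians(45));rel(KN-R[:,2]*.11,R,.025)
E
```

```text
t 0.1 tcp [0.2369 0.4958 0.1916] rpy [-3.14  -0.     2.696] F [ 0.3 -0.4 -0.4] w 0.09408158367787388 -> tcp [ 0.4708 -0.0094  0.2475] shift [-0.4289 -0.355  -0.0552] turn [-0.688  -0.471   1.1399]
```

>>> {"fn": "drive_tool", "kwargs": {
  "series": [
    [0.0, [0, 0, -0.06], [0, 0, 0]],
    [0.0, [-0.43, -0.355, -0.1], [-0.688, -0.471, 1.14]],
    [0.0, [-0.43, -0.355, -0.1], [-0.688, -0.471, 1.14]],
    [0.0, [-0.43, -0.355, -0.1], [-0.688, -0.471, 1.14]],
    [0.0, [-0.43, -0.355, -0.1], [-0.688, -0.471, 1.14]]
  ]
}}

```text
time: 0.72
tool_pos: [0.3426, 0.2682, 0.2707]
ee_rot: [2.718, 0.122, 2.05]
wrist_force: [0.0, -0.4, -0.1]
width: 0.0474
finger_force: 0.0
```

```bash
python3 - <<'E'
from h import *
R=Rt(np.radians(45));rel(KN-R[:,2]*.11,R,.025)
E
```

```text
t 0.72 tcp [0.3426 0.2682 0.2707] rpy [2.718 0.122 2.05 ] F [ 0.  -0.4 -0.1] w 0.0474100141005262 -> tcp [ 0.4708 -0.0094  0.2475] shift [-0.3003 -0.0376  0.0492] turn [-0.3177 -0.2202  0.5292]
```

>>> {"fn": "drive_tool", "kwargs": {
  "series": [
    [0.0, [-0.3, -0.038, 0.049], [-0.318, -0.22, 0.529]],
    [0.0, [-0.3, -0.038, 0.049], [-0.318, -0.22, 0.529]],
    [0.0, [-0.3, -0.038, 0.049], [-0.318, -0.22, 0.529]],
    [0.0, [-0.3, -0.038, 0.049], [-0.318, -0.22, 0.529]],
    [0.0, [-0.3, -0.038, 0.049], [-0.318, -0.22, 0.529]]
  ]
}}

```text
time: 1.35
tool_pos: [0.4701, -0.0056, 0.245]
ee_rot: [2.362, 0.001, 1.497]
wrist_force: [0.8, 1.1, -0.2]
width: 0.0005
finger_force: 0.0
```

```bash
python3 - <<'E'
from h import *
R=Rt(np.radians(45));rel(KN-R[:,2]*.018,R,.025)
im=imaging.snapshot('wrist');cv2.imwrite('pics/w1.png',im[:,:,::-1])
im=imaging.snapshot('scene');cv2.imwrite('pics/s1.png',cv2.resize(im[150:350,200:440,::-1],None,fx=3,fy=3))
E
```

```text
t 1.35 tcp [ 0.4701 -0.0056  0.245 ] rpy [2.362e+00 1.000e-03 1.497e+00] F [ 0.8  1.1 -0.2] w 0.0004651994369999776 -> tcp [ 0.5357 -0.0146  0.1824] shift [-0.004  0.003  0.091] turn [-0.0058 -0.0032  0.0053]
```

View pics/w1.png

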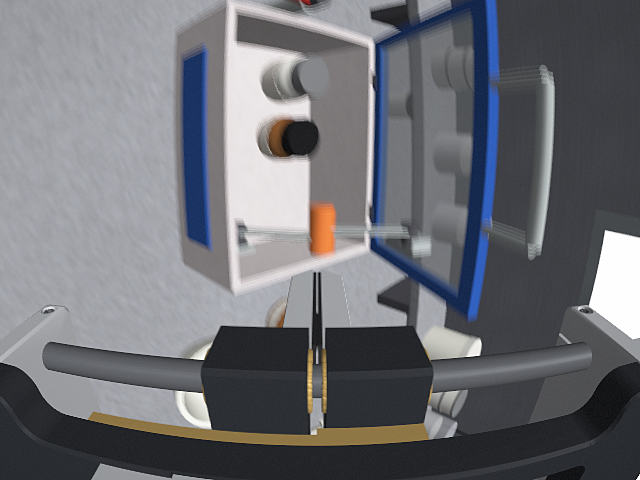

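The wrist view shows the roller at (322,230), in line with the closed fingertips at (317,275). I'm advancing now.

>>> {"fn": "drive_tool", "kwargs": {
  "series": [
    [0.0, [-0.004, 0.003, 0.04], [-0.006, -0.003, 0.005]],
    [0.0, [-0.004, 0.003, 0.075], [-0.006, -0.003, 0.005]],
    [0.0, [-0.004, 0.003, 0.09], [-0.006, -0.003, 0.005]],
    [0.0, [-0.004, 0.003, 0.095], [-0.006, -0.003, 0.005]],
    [0.0, [-0.004, 0.003, 0.1], [-0.006, -0.003, 0.005]]
  ]
}}

```text
time: 2.08
tool_pos: [0.5426, -0.0136, 0.1787]
ee_rot: [2.354, 0.0, 1.491]
wrist_force: [-0.1, -0.4, 0.3]
width: 0.0007
finger_force: 0.0
```

>>> {"fn": "drive_tool", "kwargs": {
  "series": [
    [0.0, [0, 0, 0.004], [0, 0, 0]],
    [0.0, [0, 0, 0.008], [0, 0, 0]],
    [0.0, [0, 0, 0.012], [0, 0, 0]],
    [0.0, [0, 0, 0.015], [0, 0, 0]],
    [0.0, [0, 0, 0.018], [0, 0, 0]]
  ]
}}

```text
time: 2.7
tool_pos: [0.5553, -0.0155, 0.1656]
ee_rot: [2.354, 0.0, 1.49]
wrist_force: [-0.2, -1.3, 0.5]
width: 0.0002
finger_force: 0.0
```

```bash
python3 - <<'E'
from h import *
R=Rt(np.radians(45));rel(KN,R,.025)
im=imaging.snapshot('wrist')[150:350,200:440,::-1]
im2=imaging.snapshot('scene')[150:350,240:400,::-1]
cv2.imwrite('pics/s2.png',cv2.resize(np.hstack([im,im2]),None,fx=2,fy=2))
E
```

```text
t 2.7 tcp [ 0.5553 -0.0155  0.1656] rpy [2.354 0.    1.49 ] F [-0.2 -1.3  0.5] w 0.00019311392420728863 -> tcp [ 0.5484 -0.0156  0.1697] shift [-0.0007 -0.0019 -0.0078] turn [ 0.0018  0.0009 -0.0004]
```

View pics/s2.png

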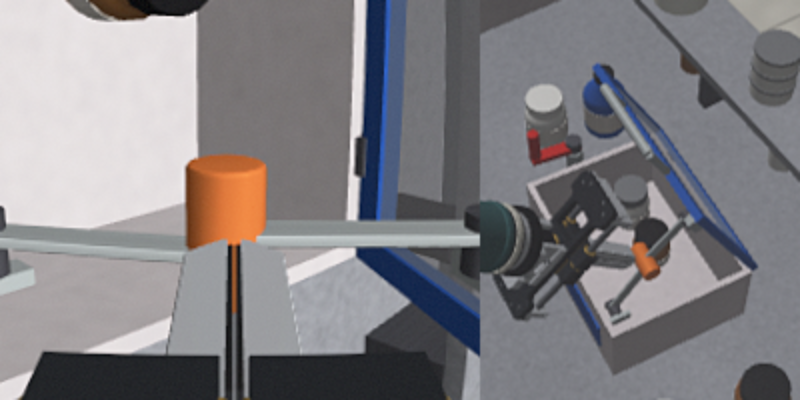

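The crop shows the closed fingertips on the middle of the roller at crop (232,240), with the links almost straight. The contact force is tiny, so I'll push further.

>>> {"fn": "drive_tool", "kwargs": {
  "series": [
    [0.0, [0, 0, 0.004], [0, 0, 0]],
    [0.0, [0, 0, 0.008], [0, 0, 0]],
    [0.0, [0, 0, 0.011], [0, 0, 0]],
    [0.0, [0, 0, 0.014], [0, 0, 0]],
    [0.0, [0, 0, 0.014], [0, 0, 0]]
  ]
}}

```text
time: 3.42
tool_pos: [0.565, -0.0162, 0.1554]
ee_rot: [2.355, 0.0, 1.49]
wrist_force: [-0.5, 0.0, -0.0]
width: 0.0005
finger_force: 0.0
```

```bash
python3 - <<'E'
from h import *
R=Rt(np.radians(45));rel(KN,R,.025)
w=imaging.snapshot('wrist')
im2=imaging.snapshot('scene')
print(cen(mask(im2,(5,150,120),(18,255,255),(240,170,390,335))))
cv2.imwrite('pics/s3.png',cv2.resize(np.hstack([w[150:350,200:440,::-1],im2[150:350,240:400,::-1]]),None,fx=2,fy=2))
E
```

```text
t 3.42 tcp [ 0.565  -0.0162  0.1554] rpy [2.355 0.    1.49 ] F [-0.5  0.  -0. ] w 0.0005320320329423329 -> tcp [ 0.5484 -0.0156  0.1697] shift [-0.0007 -0.0016 -0.0219] turn [ 0.0011  0.0008 -0.0003]
(np.float64(322.70588235294116), np.float64(279.7529411764706), 85)
```

View pics/s3.png

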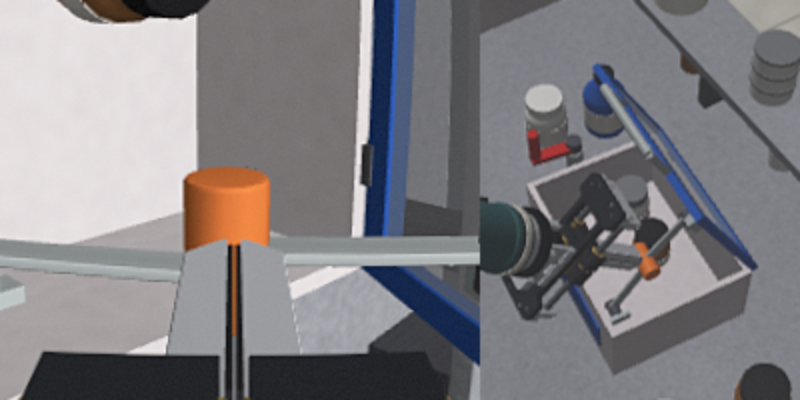

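```bash
python3 - <<'E'
from h import *
S,T=cam('scene'),cam('top');d=EX*np.cos(.7)-EZ*np.sin(.7)
for m in(0,.006,.012,.02,.025):
    print(m,*(proj(c,KN+d*m+e).round(1) for c in(S,T) for e in (0*EY,.022*EY)))
K,p,R=cam('wrist');print(p,K[0,0],K[0,2],K[1,2])
o=robot.get_obs();R0=Ro.from_euler('xyz',o['ee_rot']).as_matrix()
def wp(X):
    x=R.T@(X-p);x=np.array([x[0],-x[1],-x[2]]);a=np.arctan2(np.hypot(*x[:2]),x[2]);return K[:2,2]+K[0,0]*a*x[:2]/np.hypot(*x[:2])
for m in(0,.006,.012,.02,.025,.03): print('w end',m,wp(KN+d*m+.022*EY).round(1))
print('tip',wp(o['tool_pos']+R0[:,2]*.025))
t=imaging.snapshot('top');print(cen(mask(t,(5,150,120),(18,255,255),(330,220,375,285))))
cv2.imwrite('pics/t4.png',cv2.resize(t[180:300,280:400,::-1],None,fx=5,fy=5,interpolation=cv2.INTER_CUBIC))
E
```

```text
0 [321.6 281. ] [317.4 274.3] [354.1 253.8] [345.1 253.1]
0.006 [323.3 281.1] [319.1 274.4] [354.2 252. ] [345.2 251.3]
0.012 [324.9 281.2] [320.7 274.5] [354.3 250.2] [345.3 249.5]
0.02 [327.  281.3] [322.8 274.6] [354.4 247.8] [345.4 247.1]
0.025 [328.3 281.3] [324.1 274.7] [354.5 246.3] [345.5 245.6]
[0.43632139 0.07056158 0.29126041] 371.64829954431775 316.60831897194413 234.90446205083254
w end 0 [312.  236.9]
w end 0.006 [313.1 234. ]
w end 0.012 [314.  231.2]
w end 0.02 [315.2 227.8]
w end 0.025 [316.  225.8]
w end 0.03 [316.6 223.8]
tip [315.75036952 260.60996923]
(np.float64(354.4466019417476), np.float64(252.93203883495147), 103)
```

View pics/t4.png

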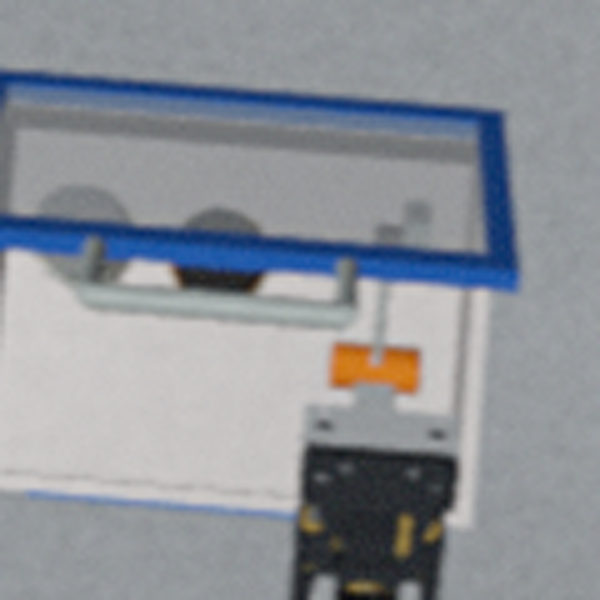

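The top view shows the roller still at crop (376,368), not displaced, with the fingertips ending just short of it at (375,388). I'll check where the tips really are.

```bash
python3 - <<'E'
from h import *
K,p,R=cam('wrist');T=cam('top')
o=robot.get_obs();R0=Ro.from_euler('xyz',o['ee_rot']).as_matrix()
def wp(X):
    x=R.T@(X-p);x=np.array([x[0],-x[1],-x[2]]);a=np.arctan2(np.hypot(*x[:2]),x[2]);return K[:2,2]+K[0,0]*a*x[:2]/np.hypot(*x[:2])
for a in(-.02,0,.01,.025):
  print(a,[wp(o['tool_pos']+R0@[e,0,a]).round(1) for e in(0,.008)],'top',[proj(T,o['tool_pos']+R0@[0,e,a]).round(1) for e in(-.012,0,.012)])
print('q',o['joint_positions'].round(3),o['tool_pos'])
E
```

```text
-0.02 [array([315.5, 290.1]), array([315.5, 275.4])] top [array([353.2, 263.5]), array([353.6, 259.9]), array([354. , 256.2])]
0 [array([315.6, 275.5]), array([315.6, 261.9])] top [array([353.5, 257.8]), array([353.9, 254.2]), array([354.3, 250.5])]
0.01 [array([315.6, 269.2]), array([315.6, 256.1])] top [array([353.6, 255. ]), array([354. , 251.4]), array([354.4, 247.7])]
0.025 [array([315.7, 260.6]), array([315.7, 248.2])] top [array([353.8, 250.8]), array([354.2, 247.2]), array([354.5, 243.5])]
q [-0.169 -0.423  2.093  0.098  0.689 -0.139] [ 0.56504369 -0.01619541  0.15586073]
```

>>> {"fn": "drive_tool", "kwargs": {
  "series": [
    [0.0, [0, 0, 0.003], [0, 0, 0]],
    [0.0, [0, 0, 0.006], [0, 0, 0]],
    [0.0, [0, 0, 0.009], [0, 0, 0]],
    [0.0, [0, 0, 0.009], [0, 0, 0]]
  ]
}}

```text
time: 4.08
tool_pos: [0.5713, -0.0167, 0.149]
ee_rot: [2.355, 0.0, 1.49]
wrist_force: [0.3, 0.3, 0.7]
width: 0.0005
finger_force: 0.0
```

```bash
python3 - <<'E'
from h import *
rel(KN,Rt(np.radians(45)),.025)
t=imaging.snapshot('top');print(cen(mask(t,(5,150,120),(18,255,255),(330,220,375,285))))
s=imaging.snapshot('scene');print(cen(mask(s,(5,150,120),(18,255,255),(240,170,390,335))))
E
```

```text
t 4.08 tcp [ 0.5713 -0.0167  0.149 ] rpy [2.355 0.    1.49 ] F [0.3 0.3 0.7] w 0.0004522376630431148 -> tcp [ 0.5484 -0.0156  0.1697] shift [-0.0007 -0.0016 -0.0309] turn [ 0.001   0.0009 -0.0003]
(np.float64(354.4130434782609), np.float64(251.47826086956522), 92)
(np.float64(324.32), np.float64(279.96), 75)
```

>>> {"fn": "drive_tool", "kwargs": {
  "series": [
    [0.0, [0, 0, 0.003], [0, 0, 0]],
    [0.0, [0, 0, 0.006], [0, 0, 0]],
    [0.0, [0, 0, 0.009], [0, 0, 0]],
    [0.0, [0, 0, 0.009], [0, 0, 0]]
  ]
}}

```text
time: 4.68
tool_pos: [0.5778, -0.0172, 0.1427]
ee_rot: [2.355, 0.0, 1.49]
wrist_force: [-0.6, -0.6, -0.4]
width: 0.0003
finger_force: 0.0
```

```bash
python3 - <<'E'
from h import *
rel(KN,Rt(np.radians(45)),.025)
t=imaging.snapshot('top');m=mask(t,(5,150,120),(18,255,255),(330,220,375,285));print(cen(m),cv2.boundingRect(m))
s=imaging.snapshot('scene');m=mask(s,(5,150,120),(18,255,255),(240,170,390,335));print(cen(m),cv2.boundingRect(m))
w=imaging.snapshot('wrist')
cv2.imwrite('pics/s5.png',np.hstack([cv2.resize(w[190:340,240:420,::-1],(480,400)),cv2.resize(t[220:290,320:376,::-1],(320,400),interpolation=cv2.INTER_CUBIC)]))
E
```

```text
t 4.67 tcp [ 0.5778 -0.0172  0.1427] rpy [2.355 0.    1.49 ] F [-0.6 -0.6 -0.4] w 0.00034956615119408746 -> tcp [ 0.5484 -0.0156  0.1697] shift [-0.0007 -0.0017 -0.0399] turn [ 0.0012  0.0009 -0.0004]
(np.float64(354.9080459770115), np.float64(248.88505747126436), 87) (347, 245, 17, 9)
(np.float64(326.6901408450704), np.float64(280.3943661971831), 71) (321, 271, 12, 17)
```

View pics/s5.png

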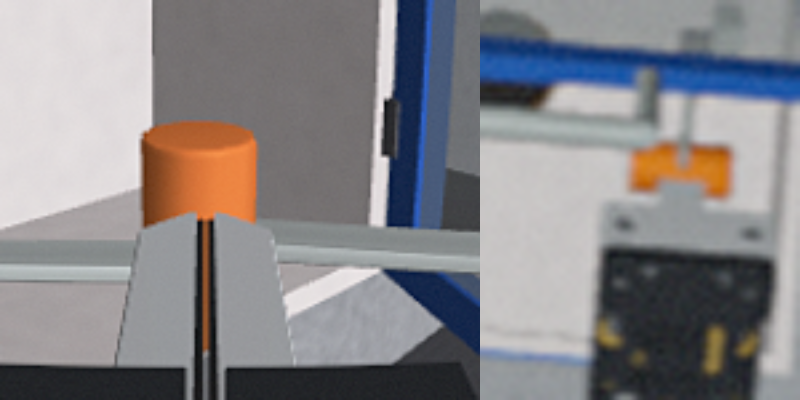

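The roller has moved about 16 mm: top row 253→249, scene column 321→327. The real fingertips therefore sit about 35 mm short of where the text puts them. I'll push 4 mm more, then retreat.

>>> {"fn": "drive_tool", "kwargs": {
  "series": [
    [0.0, [0, 0, 0.003], [0, 0, 0]],
    [0.0, [0, 0, 0.005], [0, 0, 0]],
    [0.0, [0, 0, 0.005], [0, 0, 0]],
    [0.0, [0, 0, 0.005], [0, 0, 0]]
  ]
}}

```text
time: 5.32
tool_pos: [0.5813, -0.0175, 0.1396]
ee_rot: [2.354, 0.0, 1.49]
wrist_force: [-0.6, 0.3, 0.3]
width: 0.0007
finger_force: 0.0
```

>>> {"fn": "drive_tool", "kwargs": {
  "series": [
    [0.0, [0, 0, -0.03], [0, 0, 0]],
    [0.03, [0, 0, -0.09], [0, 0, 0]],
    [0.06, [0, 0, -0.15], [0, 0, 0]],
    [0.06, [0, 0, -0.2], [0, 0, 0]],
    [0.06, [0, 0, -0.2], [0, 0, 0]]
  ]
}}

```text
time: 5.95
tool_pos: [0.4593, -0.0047, 0.287]
ee_rot: [2.361, 0.003, 1.488]
wrist_force: [0.5, 0.4, -0.6]
width: 0.0368
finger_force: 0.0
```

```bash
python3 - <<'E'
from h import *
t=imaging.snapshot('top');m=mask(t,(5,150,120),(18,255,255),(330,220,375,285));a=cen(m);print(a,cv2.boundingRect(m))
s=imaging.snapshot('scene');m=mask(s,(5,150,120),(18,255,255),(240,170,390,335));b=cen(m);print(b,cv2.boundingRect(m))
print(tri(ray(cam('top'),*a[:2]),ray(cam('scene'),*b[:2])))
R=Rt(np.radians(40));rel(BAR-R[:,2]*.08,R,-.01)
E
```

```text
(np.float64(355.7244897959184), np.float64(248.57142857142858), 98) (347, 244, 17, 9)
(np.float64(325.7913043478261), np.float64(279.39130434782606), 115) (320, 272, 14, 16)
(array([ 0.57751034, -0.02021534,  0.15406764]), np.float64(0.002455163230172105))
t 6.05 tcp [ 0.4581 -0.0045  0.2819] rpy [2.368e+00 2.000e-03 1.488e+00] F [ 0.  -0.3 -0.8] w 0.04534185771695553 -> tcp [0.5411 0.0576 0.3886] shift [ 0.0685  0.1303 -0.0223] turn [ 0.0751  0.0036 -0.0003]
```

>>> {"fn": "drive_tool", "kwargs": {
  "series": [
    [0.06, [0.02, 0.05, -0.025], [0.03, 0, 0]],
    [0.06, [0.05, 0.1, -0.025], [0.05, 0, 0]],
    [0.06, [0.068, 0.13, -0.022], [0.075, 0.003, 0]],
    [0.06, [0.068, 0.13, -0.022], [0.075, 0.003, 0]],
    [0.06, [0.068, 0.13, -0.022], [0.075, 0.003, 0]]
  ]
}}

```text
time: 6.68
tool_pos: [0.5402, 0.0567, 0.3861]
ee_rot: [2.447, 0.001, 1.49]
wrist_force: [-0.7, -0.2, 0.1]
width: 0.0602
finger_force: 0.0
```

```bash
python3 - <<'E'
from h import *
R=Rt(np.radians(40));rel(BAR,R,-.02)
K,p,Rw=cam('wrist')
def wp(X):
    x=Rw.T@(X-p);x=np.array([x[0],-x[1],-x[2]]);a=np.arctan2(np.hypot(*x[:2]),x[2]);return (K[:2,2]+K[0,0]*a*x[:2]/np.hypot(*x[:2])).round(1)
print('bar',wp(BAR+.055*EY),wp(BAR),wp(BAR-.055*EY))
w=imaging.snapshot('wrist');cv2.imwrite('pics/w6.png',w[:,:,::-1])
E
```

```text
t 6.67 tcp [0.5402 0.0567 0.3861] rpy [2.447e+00 1.000e-03 1.490e+00] F [-0.7 -0.2  0.1] w 0.06022070567058704 -> tcp [0.5988 0.053  0.3197] shift [0.0011 0.0026 0.0886] turn [-0.0035  0.0014 -0.    ]
bar [319.4 163.6] [319.3 239.4] [319.1 307.2]
```

View pics/w6.png

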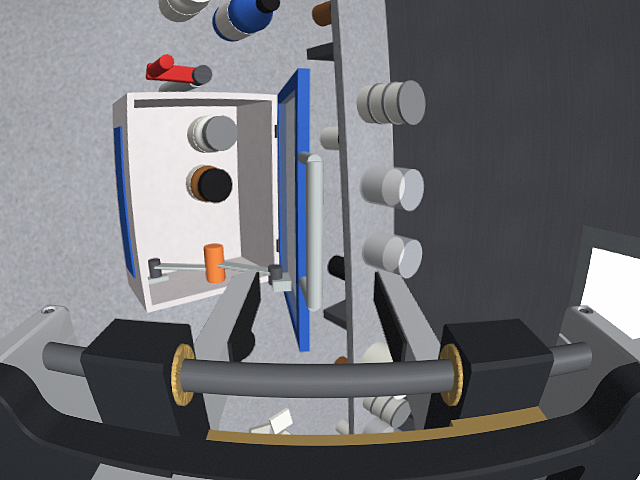

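The wrist view shows the bar at column 314, rows 157–308. It lies midway between the open fingertips at (250,272) and (382,272), and within 6 px of the prediction. I'm advancing to close on it.

>>> {"fn": "drive_tool", "kwargs": {
  "series": [
    [0.06, [0.001, 0.001, 0.04], [-0.003, 0.001, 0]],
    [0.06, [0.001, 0.001, 0.07], [-0.003, 0.001, 0]],
    [0.06, [0.001, 0.001, 0.085], [-0.003, 0.001, 0]],
    [0.06, [0.001, 0.001, 0.094], [-0.003, 0.001, 0]],
    [0.06, [0.001, 0.001, 0.094], [-0.003, 0.001, 0]]
  ]
}}

```text
time: 7.35
tool_pos: [0.6021, 0.0528, 0.3178]
ee_rot: [2.44, -0.001, 1.49]
wrist_force: [-1.0, 0.5, 0.2]
width: 0.0597
finger_force: 0.0
```

>>> {"fn": "drive_tool", "kwargs": {
  "series": [
    [0.045, [0, 0, 0], [0, 0, 0]],
    [0.03, [0, 0, 0], [0, 0, 0]],
    [0.02, [0, 0, 0], [0, 0, 0]],
    [0.005, [0, 0, 0], [0, 0, 0]],
    [0.0, [0, 0, 0], [0, 0, 0]]
  ]
}}

```text
time: 7.98
tool_pos: [0.6011, 0.0532, 0.3161]
ee_rot: [2.444, -0.001, 1.491]
wrist_force: [-4.5, 1.1, -1.0]
width: 0.013
finger_force: 2.4
```

```bash
python3 - <<'E'
from h import *
R=Rt(np.radians(40));rel(BAR,R,-.025)
print(robot.get_obs()['finger_force'])
E
```

```text
t 7.97 tcp [0.6011 0.0532 0.3161] rpy [ 2.444e+00 -1.000e-03  1.491e+00] F [-4.5  1.1 -1. ] w 0.013026853018692766 -> tcp [0.602  0.0527 0.3158] shift [-0.0005  0.0006  0.0008] turn [-0.0007 -0.0003 -0.0004]
2.3750844597816467
```

```bash
python3 - <<'E'
import numpy as np
c,s=np.cos(.697),np.sin(.697);f=np.linspace(1.08,0,46)
X=-.25*np.cos(f);Z=.25*np.sin(f)
for k in range(0,45,5):
    print('%.3f'%f[k+5],[[0,round((X[i]-X[k])*c+(Z[i]-Z[k])*s,4),round((X[i]-X[k])*s-(Z[i]-Z[k])*c,4)] for i in range(k+1,k+6)])
E
```

```text
0.960 [[0, np.float64(-0.0059), np.float64(-0.0012)], [0, np.float64(-0.0118), np.float64(-0.0022)], [0, np.float64(-0.0177), np.float64(-0.003)], [0, np.float64(-0.0237), np.float64(-0.0038)], [0, np.float64(-0.0297), np.float64(-0.0044)]]
0.840 [[0, np.float64(-0.006), np.float64(-0.0004)], [0, np.float64(-0.012), np.float64(-0.0007)], [0, np.float64(-0.018), np.float64(-0.0009)], [0, np.float64(-0.024), np.float64(-0.0009)], [0, np.float64(-0.03), np.float64(-0.0008)]]
0.720 [[0, np.float64(-0.006), np.float64(0.0003)], [0, np.float64(-0.012), np.float64(0.0007)], [0, np.float64(-0.018), np.float64(0.0013)], [0, np.float64(-0.0239), np.float64(0.002)], [0, np.float64(-0.0299), np.float64(0.0028)]]
0.600 [[0, np.float64(-0.0059), np.float64(0.001)], [0, np.float64(-0.0118), np.float64(0.0021)], [0, np.float64(-0.0177), np.float64(0.0034)], [0, np.float64(-0.0235), np.float64(0.0048)], [0, np.float64(-0.0293), np.float64(0.0064)]]
0.480 [[0, np.float64(-0.0058), np.float64(0.0017)], [0, np.float64(-0.0115), np.float64(0.0035)], [0, np.float64(-0.0171), np.float64(0.0055)], [0, np.fl
[... 328 characters left out ...]
, np.float64(-0.0052), np.float64(0.003)], [0, np.float64(-0.0103), np.float64(0.0061)], [0, np.float64(-0.0153), np.float64(0.0094)], [0, np.float64(-0.0203), np.float64(0.0128)], [0, np.float64(-0.0252), np.float64(0.0163)]]
0.120 [[0, np.float64(-0.0048), np.float64(0.0036)], [0, np.float64(-0.0095), np.float64(0.0073)], [0, np.float64(-0.0141), np.float64(0.0112)], [0, np.float64(-0.0186), np.float64(0.0151)], [0, np.float64(-0.0231), np.float64(0.0192)]]
0.000 [[0, np.float64(-0.0043), np.float64(0.0042)], [0, np.float64(-0.0085), np.float64(0.0084)], [0, np.float64(-0.0127), np.float64(0.0128)], [0, np.float64(-0.0167), np.float64(0.0172)], [0, np.float64(-0.0206), np.float64(0.0218)]]
```

>>> {"fn": "drive_tool", "kwargs": {
  "series": [
    [0.0, [0, -0.006, -0.001], [0, 0, 0]],
    [0.0, [0, -0.012, -0.002], [0, 0, 0]],
    [0.0, [0, -0.018, -0.003], [0, 0, 0]],
    [0.0, [0, -0.024, -0.004], [0, 0, 0]],
    [0.0, [0, -0.03, -0.0045], [0, 0, 0]]
  ]
}}

```text
time: 8.6
tool_pos: [0.5763, 0.0554, 0.302]
ee_rot: [2.439, -0.001, 1.491]
wrist_force: [0.4, 0.7, 1.4]
width: 0.0109
finger_force: 30.0
```

```bash
python3 - <<'E'
from h import *
o=robot.get_obs();print(o['wrist_force'],o['wrist_torque'],o['finger_force'],o['width'])
s=imaging.snapshot('scene');m=mask(s,(5,150,120),(18,255,255),(240,170,390,335));print(cen(m),cv2.boundingRect(m))
E
```

```text
[0.40368503 0.70169997 1.4419199 ] [ 0.05903298 -0.05253163  0.09947221] 30.002474784851074 0.010876299921812639
(np.float64(329.42056074766356), np.float64(281.32710280373834), 107) (324, 273, 14, 17)
```

>>> {"fn": "drive_tool", "kwargs": {
  "series": [
    [0.0, [0, -0.006, -0.0005], [0, 0, 0]],
    [0.0, [0, -0.012, -0.0005], [0, 0, 0]],
    [0.0, [0, -0.018, -0.001], [0, 0, 0]],
    [0.0, [0, -0.024, -0.001], [0, 0, 0]],
    [0.0, [0, -0.03, -0.001], [0, 0, 0]]
  ]
}}

```text
time: 9.28
tool_pos: [0.5529, 0.0574, 0.284]
ee_rot: [2.438, -0.001, 1.491]
wrist_force: [-1.2, 3.3, 3.4]
width: 0.0108
finger_force: 30.0
```

>>> {"fn": "drive_tool", "kwargs": {
  "series": [
    [0.0, [0, -0.006, 0.0005], [0, 0, 0]],
    [0.0, [0, -0.012, 0.0005], [0, 0, 0]],
    [0.0, [0, -0.018, 0.0015], [0, 0, 0]],
    [0.0, [0, -0.024, 0.002], [0, 0, 0]],
    [0.0, [0, -0.03, 0.003], [0, 0, 0]]
  ]
}}

```text
time: 9.9
tool_pos: [0.5317, 0.0592, 0.2626]
ee_rot: [2.439, -0.002, 1.491]
wrist_force: [-8.0, 4.4, 8.2]
width: 0.0107
finger_force: 30.0
```

>>> {"fn": "drive_tool", "kwargs": {
  "series": [
    [0.0, [0, -0.006, 0.001], [0, 0, 0]],
    [0.0, [0, -0.012, 0.002], [0, 0, 0]],
    [0.0, [0, -0.0175, 0.0035], [0, 0, 0]],
    [0.0, [0, -0.0235, 0.005], [0, 0, 0]],
    [0.0, [0, -0.0295, 0.0065], [0, 0, 0]]
  ]
}}

```text
time: 10.52
tool_pos: [0.5127, 0.0608, 0.2381]
ee_rot: [2.441, -0.002, 1.491]
wrist_force: [-9.8, 4.6, 7.1]
width: 0.0111
finger_force: 30.0
```

>>> {"fn": "drive_tool", "kwargs": {
  "series": [
    [0.0, [0, -0.006, 0.0015], [0, 0, 0]],
    [0.0, [0, -0.0115, 0.0035], [0, 0, 0]],
    [0.0, [0, -0.017, 0.0055], [0, 0, 0]],
    [0.0, [0, -0.023, 0.0075], [0, 0, 0]],
    [0.0, [0, -0.0285, 0.01], [0, 0, 0]]
  ]
}}

```text
time: 11.15
tool_pos: [0.496, 0.0623, 0.2098]
ee_rot: [2.446, -0.002, 1.491]
wrist_force: [-15.7, 4.8, 8.2]
width: 0.011
finger_force: 30.0
```

>>> {"fn": "drive_tool", "kwargs": {
  "series": [
    [0.0, [0, -0.0055, 0.0025], [0, 0, 0]],
    [0.0, [0, -0.011, 0.005], [0, 0, 0]],
    [0.0, [0, -0.0165, 0.0075], [0, 0, 0]],
    [0.0, [0, -0.0215, 0.0105], [0, 0, 0]],
    [0.0, [0, -0.027, 0.013], [0, 0, 0]]
  ]
}}

```text
time: 11.78
tool_pos: [0.4831, 0.0634, 0.1802]
ee_rot: [2.449, -0.002, 1.491]
wrist_force: [-11.7, 5.5, 4.0]
width: 0.0112
finger_force: 30.0
```

```bash
python3 - <<'E'
from h import *
o=robot.get_obs();d=o['tool_pos']-[.6011,.0532,.3161];print('dx',d@EX,'dz',d[2],o['wrist_force'],o['wrist_torque'],o['finger_force'],o['width'])
for f in(.30,.33,.36,.4,.45):print(f,-.25*(np.cos(f)-np.cos(1.08)),.25*(np.sin(f)-np.sin(1.08)))
E
```

```text
dx -0.1184686205678506 dz -0.13586526646702798 [-11.71009917   5.48150566   4.0449929 ] [0.83550546 1.41148222 0.563105  ] 30.00714361667633 0.01123746625804449
0.3 -0.1210020312379665 -0.146609400055902
0.33 -0.11867849483866176 -0.13947869462251977
0.36 -0.11614211487604871 -0.13242089340246438
0.4 -0.11243315745728628 -0.12313486614407425
0.45 -0.10727968454473423 -0.11174806819342932
```

>>> {"fn": "drive_tool", "kwargs": {
  "series": [
    [0.0, [0, -0.0055, 0.003], [0, 0, 0]],
    [0.0, [0, -0.011, 0.006], [0, 0, 0]],
    [0.0, [0, -0.016, 0.009], [0, 0, 0]],
    [0.0, [0, -0.021, 0.0125], [0, 0, 0]],
    [0.0, [0, -0.026, 0.016], [0, 0, 0]]
  ]
}}

```text
time: 12.4
tool_pos: [0.4744, 0.0641, 0.1511]
ee_rot: [2.448, -0.002, 1.491]
wrist_force: [-5.5, 6.1, 0.7]
width: 0.0106
finger_force: 30.0
```

>>> {"fn": "drive_tool", "kwargs": {
  "series": [
    [0.0, [0, -0.005, 0.0035], [0, 0, 0]],
    [0.0, [0, -0.0095, 0.0075], [0, 0, 0]],
    [0.0, [0, -0.014, 0.011], [0, 0, 0]],
    [0.0, [0, -0.0185, 0.015], [0, 0, 0]],
    [0.0, [0, -0.023, 0.019], [0, 0, 0]]
  ]
}}

```text
time: 13.02
tool_pos: [0.4694, 0.0645, 0.122]
ee_rot: [2.447, -0.002, 1.491]
wrist_force: [-1.8, 5.8, -0.8]
width: 0.0109
finger_force: 30.0
```

>>> {"fn": "drive_tool", "kwargs": {
  "series": [
    [0.0, [0, -0.0045, 0.004], [0, 0, 0]],
    [0.0, [0, -0.0085, 0.0085], [0, 0, 0]],
    [0.0, [0, -0.0125, 0.013], [0, 0, 0]],
    [0.0, [0, -0.0165, 0.017], [0, 0, 0]],
    [0.0, [0, -0.0205, 0.0215], [0, 0, 0]]
  ]
}}

```text
time: 13.65
tool_pos: [0.4681, 0.0646, 0.0939]
ee_rot: [2.445, -0.002, 1.491]
wrist_force: [-27.6, 4.9, 25.6]
width: 0.0111
finger_force: 30.0
```

```bash
python3 - <<'E'
from h import *
o=robot.get_obs();d=o['tool_pos']-[.6011,.0532,.3161];print('dx',d@EX,'dz',d[2],o['wrist_force'],o['wrist_torque'],o['finger_force'],o['width'])
for f in(-.03,0,.05,.1):print(f,-.25*(np.cos(f)-np.cos(1.08)),.25*(np.sin(f)-np.sin(1.08)))
E
```

```text
dx -0.1334505027266551 dz -0.22220364742926152 [-27.64137718   4.88515593  25.55071387] [0.56323995 1.16181879 0.40074566] 30.002783238887787 0.011117892862241208
-0.03 -0.13205541739381188 -0.2279883267718608
0 -0.132167908956565 -0.22048945172123688
0.05 -0.13185547405530657 -0.2079946594035673
0.1 -0.13091895027607148 -0.19553109755952985
```

>>> {"fn": "drive_tool", "kwargs": {
  "series": [
    [0.0, [0, 0, -0.001], [0, 0, 0]],
    [0.0, [0, 0, -0.002], [0, 0, 0]],
    [0.0, [0, 0, -0.002], [0, 0, 0]],
    [0.0, [0, 0, -0.002], [0, 0, 0]]
  ]
}}

```text
time: 14.15
tool_pos: [0.4682, 0.0645, 0.0961]
ee_rot: [2.441, -0.002, 1.491]
wrist_force: [6.5, 6.5, -3.4]
width: 0.0108
finger_force: 30.0
```

```bash
cat > lid.py <<'E'
from h import *
O=np.array([.601,.0535,0]);H=O+.1*EX+.116*EZ
def lid():
    o=robot.get_obs();print(o['time'],o['tool_pos'],o['wrist_force'],o['width'],o['finger_force'])
    for n,x in(('top',(240,180,400,300)),('scene',(240,170,400,335))):
        im=imaging.snapshot(n);m=mask(im,(105,140,50),(125,255,255),x)
        k,l,st,_=cv2.connectedComponentsWithStats(m);i=1+np.argmax(st[1:,4]);y,xx=np.nonzero(l==i);P=np.c_[xx,y]
        print(n,'seen L-front',P[np.argmin(P@([1,-1] if n=='top' else [1,0]))],'R-front',P[np.argmax(P@([1,1] if n=='top' else [0,1]))],'R-back',P[np.argmax(P@([1,-1] if n=='top' else [1,0]))],'n',st[i,4])
        for f in(0,.05,.1):
            print(f,[proj(cam(n),H-EX*r*np.cos(f)+EZ*(r*np.sin(f)+.005)+e*EY).round(1) for r,e in((.2,.13),(.2,-.13),(0,-.13))])
if __name__=='__main__': lid()
E
python3 lid.py
```

```text
14.15 [0.46818522 0.06446599 0.09605748] [ 6.49952126  6.45143803 -3.35017533] 0.010787232194265839 29.993447363376617
top seen L-front [270 275] R-front [373 284] R-back [379 206] n 1874
0 [array([269.4, 276.6]), array([374.7, 284.7]), array([380.4, 204.2])]
0.05 [array([269. , 276.5]), array([375. , 284.7]), array([380.4, 204.2])]
0.1 [array([268.5, 276.2]), array([375.3, 284.5]), array([380.4, 204.2])]
scene seen L-front [263 240] R-front [305 315] R-back [375 282] n 1565
0 [array([262.7, 240.6]), array([306.8, 317.4]), array([377.1, 284. ])]
0.05 [array([262.5, 238.3]), array([306.8, 315.4]), array([377.1, 284. ])]
0.1 [array([262.4, 236. ]), array([307. , 313.3]), array([377.1, 284. ])]
```

>>> {"fn": "drive_tool", "kwargs": {
  "series": [
    [0.0, [0, -0.0005, 0.0005], [0, 0, 0]],
    [0.0, [0, -0.001, 0.001], [0, 0, 0]],
    [0.0, [0, -0.0015, 0.0015], [0, 0, 0]],
    [0.0, [0, -0.002, 0.002], [0, 0, 0]],
    [0.0, [0, -0.002, 0.002], [0, 0, 0]]
  ]
}}

```text
time: 14.88
tool_pos: [0.4682, 0.0645, 0.094]
ee_rot: [2.44, -0.002, 1.491]
wrist_force: [2.2, 6.4, 0.2]
width: 0.0109
finger_force: 30.0
```

```bash
python3 lid.py
```

```text
14.875 [0.46817304 0.06447744 0.09402595] [2.23586927 6.36912326 0.18140476] 0.01087331062629844 29.994460344314575
top seen L-front [270 275] R-front [373 284] R-back [379 206] n 1854
0 [array([269.4, 276.6]), array([374.7, 284.7]), array([380.4, 204.2])]
0.05 [array([269. , 276.5]), array([375. , 284.7]), array([380.4, 204.2])]
0.1 [array([268.5, 276.2]), array([375.3, 284.5]), array([380.4, 204.2])]
scene seen L-front [263 240] R-front [306 316] R-back [375 282] n 1560
0 [array([262.7, 240.6]), array([306.8, 317.4]), array([377.1, 284. ])]
0.05 [array([262.5, 238.3]), array([306.8, 315.4]), array([377.1, 284. ])]
0.1 [array([262.4, 236. ]), array([307. , 313.3]), array([377.1, 284. ])]
```

>>> {"fn": "drive_tool", "kwargs": {
  "series": [
    [0.0, [0, -0.0005, 0.001], [0, 0, 0]],
    [0.0, [0, -0.001, 0.0015], [0, 0, 0]],
    [0.0, [0, -0.0015, 0.002], [0, 0, 0]],
    [0.0, [0, -0.002, 0.0025], [0, 0, 0]],
    [0.0, [0, -0.002, 0.0025], [0, 0, 0]]
  ]
}}

```text
time: 15.6
tool_pos: [0.4684, 0.0645, 0.0939]
ee_rot: [2.439, -0.002, 1.491]
wrist_force: [-20.9, 4.5, 19.3]
width: 0.0108
finger_force: 30.0
```

>>> {"fn": "drive_tool", "kwargs": {
  "series": [
    [0.02, [0, 0, 0], [0, 0, 0]],
    [0.03, [0, 0, 0], [0, 0, 0]],
    [0.04, [0, 0, 0], [0, 0, 0]],
    [0.04, [0, 0, 0], [0, 0, 0]],
    [0.04, [0, 0, 0], [0, 0, 0]]
  ]
}}

```text
time: 16.23
tool_pos: [0.4683, 0.0638, 0.0912]
ee_rot: [2.441, -0.0, 1.49]
wrist_force: [0.1, -0.1, -0.3]
width: 0.04
finger_force: 0.0
```

>>> {"fn": "drive_tool", "kwargs": {
  "series": [
    [0.04, [0, 0, -0.01], [0, 0, 0]],
    [0.04, [0, 0, -0.03], [0, 0, 0]],
    [0.04, [0, 0, -0.06], [0, 0, 0]],
    [0.04, [0, 0, -0.11], [0, 0, 0]],
    [0.04, [0, 0, -0.16], [0, 0, 0]]
  ]
}}

```text
time: 16.85
tool_pos: [0.3963, 0.0939, 0.2151]
ee_rot: [2.464, 0.018, 1.473]
wrist_force: [0.5, 0.9, -0.1]
width: 0.0402
finger_force: 0.0
```

```bash
python3 - <<'E'
from lid import *
lid()
r=[]
for n,b in(('top',(240,180,300,300)),('scene',(240,180,310,250))):
    im=imaging.snapshot(n);m=mask(im,(0,130,70),(6,255,255),b)|mask(im,(172,130,70),(180,255,255),b)
    y,x=np.nonzero(m);print(n,len(x),cv2.boundingRect(m));
    for q in range(y.min(),y.max()+1): print(q,x[y==q].min(),x[y==q].max(),end='; ')
    print()
R=Rt(0);rel([.539,.207,.28],R,-.01)
E
```

```text
16.85 [0.39634186 0.09387275 0.21505652] [ 0.5290485   0.86730171 -0.14501365] 0.04015134333403215 0.0
top seen L-front [270 275] R-front [373 284] R-back [379 206] n 1869
0 [array([269.4, 276.6]), array([374.7, 284.7]), array([380.4, 204.2])]
0.05 [array([269. , 276.5]), array([375. , 284.7]), array([380.4, 204.2])]
0.1 [array([268.5, 276.2]), array([375.3, 284.5]), array([380.4, 204.2])]
scene seen L-front [263 240] R-front [306 316] R-back [375 282] n 1555
0 [array([262.7, 240.6]), array([306.8, 317.4]), array([377.1, 284. ])]
0.05 [array([262.5, 238.3]), array([306.8, 315.4]), array([377.1, 284. ])]
0.1 [array([262.4, 236. ]), array([307. , 313.3]), array([377.1, 284. ])]
top 142 (256, 247, 13, 21)
247 262 262; 248 261 268; 249 261 267; 250 261 267; 251 261 266; 252 261 266; 253 261 266; 254 260 266; 255 260 266; 256 260 266; 257 260 265; 258 260 265; 259 259 265; 260 259 265; 261 259 265; 262 259 264; 263 257 264; 264 256 264; 265 256 264; 266 256 263; 267 257 263; 
scene 102 (264, 215, 21, 17)
215 265 267; 216 264 268; 217 264 268; 218 264 268; 219 265 266; Traceback (most recent call last):
  File "<stdin>", line 7, in <module>
    return umr_minimum(a, axis, None, out, keepdims, initial, where)
ValueError: zero-size array to reduction operation minimum which has no identity
```

```bash
python3 - <<'E'
from h import *
print(plane(cam('top'),259.7,264.4,.182),plane(cam('scene'),266,216.5,.182))
rel([.5395,.207,.27],Rt(0),0)
E
```

```text
[0.54062633 0.20731905 0.182     ] [0.53972249 0.21315618 0.182     ]
t 17.05 tcp [0.3974 0.0953 0.2158] rpy [2.461 0.017 1.478] F [ 0.3 -0.6 -0.4] w 0.04015749911699087 -> tcp [0.5395 0.207  0.27  ] shift [0.1235 0.1373 0.0387] turn [ 0.6806  0.0209 -0.007 ]
```

>>> {"fn": "drive_tool", "kwargs": {
  "series": [
    [0.045, [0.02, 0.06, -0.02], [0.18, 0, 0]],
    [0.045, [0.06, 0.1, 0.0], [0.36, 0.01, 0]],
    [0.045, [0.1235, 0.1373, 0.0387], [0.68, 0.021, -0.007]],
    [0.045, [0.1235, 0.1373, 0.0387], [0.68, 0.021, -0.007]],
    [0.045, [0.1235, 0.1373, 0.0387], [0.68, 0.021, -0.007]]
  ]
}}

```text
time: 17.68
tool_pos: [0.5433, 0.2049, 0.2566]
ee_rot: [-3.122, 0.007, 1.486]
wrist_force: [0.3, 0.2, -1.6]
width: 0.0453
finger_force: 0.0
```

>>> {"fn": "drive_tool", "kwargs": {
  "series": [
    [0.045, [0, 0, 0], [0, 0, 0]],
    [0.045, [0, 0, 0], [0, 0, 0]]
  ]
}}

```text
time: 17.92
tool_pos: [0.5385, 0.2052, 0.2713]
ee_rot: [3.138, -0.001, 1.488]
wrist_force: [-0.3, 0.1, 0.3]
width: 0.045
finger_force: 0.0
```

```bash
python3 - <<'E'
from h import *
rel([.540,.209,.160],Rt(0),0)
K,p,Rw=cam('wrist')
def wp(X):
    x=Rw.T@(np.array(X)-p);x=np.array([x[0],-x[1],-x[2]]);a=np.arctan2(np.hypot(*x[:2]),x[2]);return (K[:2,2]+K[0,0]*a*x[:2]/np.hypot(*x[:2])).round(1)
def wplane(u,v,z):
    d=np.array([u,v])-K[:2,2];r=np.hypot(*d);a=r/K[0,0];x=np.array([d[0]/r*np.sin(a),-d[1]/r*np.sin(a),-np.cos(a)]);d=Rw@x;return p+d*(z-p[2])/d[2]
im=imaging.snapshot('wrist');m=mask(im,(0,130,60),(6,255,255),(150,100,500,400))|mask(im,(172,130,60),(180,255,255),(150,100,500,400))
print(cen(m),cv2.boundingRect(m),wp([.54,.209,.182]),wp([.54,.209,.134]),wp([.5935,.199,.13]))
cv2.imwrite('pics/w9.png',im[:,:,::-1])
y,x=np.nonzero(m)
for q in range(y.min(),y.max()+1,3):
    k=x[y==q]
    if len(k):print(q,k.min(),k.max(),end='; ')
E
```

```text
t 17.93 tcp [0.5385 0.2052 0.2713] rpy [ 3.138e+00 -1.000e-03  1.488e+00] F [-0.3  0.1  0.3] w 0.04499191000919559 -> tcp [0.54  0.209 0.16 ] shift [0.0038 0.0008 0.1113] turn [ 0.0036 -0.0008 -0.0025]
(np.float64(332.1607669616519), np.float64(216.20501474926255), 1356) (305, 203, 64, 33) [316.7 228.4] [316.5 215.3] [374.8 220.3]
203 309 323; 206 308 357; 209 308 368; 212 307 365; 215 306 363; 218 306 362; 221 306 363; 224 305 364; 227 306 324; 230 306 323; 233 309 320;
```

The wrist mask puts the post top at about (314.5,226.5), within 2 px of the prediction. I'm descending and gripping.

>>> {"fn": "drive_tool", "kwargs": {
  "series": [
    [0.045, [0.005, 0, 0.03], [0.003, 0, 0]],
    [0.045, [0.005, 0, 0.06], [0.003, 0, 0]],
    [0.045, [0.005, 0, 0.09], [0.003, 0, 0]],
    [0.045, [0.005, 0, 0.105], [0.003, 0, 0]],
    [0.045, [0.005, 0, 0.111], [0.003, 0, 0]]
  ]
}}

```text
time: 18.6
tool_pos: [0.5395, 0.2107, 0.1587]
ee_rot: [-3.14, 0.0, 1.489]
wrist_force: [0.6, -0.8, -0.1]
width: 0.0452
finger_force: 0.0
```

>>> {"fn": "drive_tool", "kwargs": {
  "series": [
    [0.03, [0, 0, 0], [0, 0, 0]],
    [0.02, [0, 0, 0], [0, 0, 0]],
    [0.01, [0, 0, 0], [0, 0, 0]],
    [0.005, [0, 0, 0], [0, 0, 0]],
    [0.0, [0, 0, 0], [0, 0, 0]]
  ]
}}

```text
time: 19.23
tool_pos: [0.5377, 0.2114, 0.1586]
ee_rot: [-3.133, 0.0, 1.49]
wrist_force: [-7.3, 0.7, 5.4]
width: 0.0152
finger_force: 30.0
```

```bash
python3 -c "
import numpy as np
f=np.linspace(-.13,1.62,16);x=-.055*np.sin(f);y=-.055*np.cos(f)
for k in(0,5,10):print([[round(x[i]-x[k],4),round(y[i]-y[k],4)] for i in range(k+1,k+6)])"
```

```text
[[np.float64(-0.0064), np.float64(-0.0005)], [np.float64(-0.0128), np.float64(-0.0002)], [np.float64(-0.0191), np.float64(0.0009)], [np.float64(-0.0253), np.float64(0.0026)], [np.float64(-0.0312), np.float64(0.0051)]]
[[np.float64(-0.0056), np.float64(0.0031)], [np.float64(-0.0108), np.float64(0.0069)], [np.float64(-0.0155), np.float64(0.0113)], [np.float64(-0.0197), np.float64(0.0161)], [np.float64(-0.0233), np.float64(0.0214)]]
[[np.float64(-0.0029), np.float64(0.0057)], [np.float64(-0.0052), np.float64(0.0117)], [np.float64(-0.0067), np.float64(0.0179)], [np.float64(-0.0075), np.float64(0.0243)], [np.float64(-0.0076), np.float64(0.0307)]]
```

>>> {"fn": "drive_tool", "kwargs": {
  "series": [
    [0.0, [-0.0065, -0.0005, 0], [0, 0, 0]],
    [0.0, [-0.013, 0, 0], [0, 0, 0]],
    [0.0, [-0.019, 0.001, 0], [0, 0, 0]],
    [0.0, [-0.0255, 0.0025, 0], [0, 0, 0]],
    [0.0, [-0.031, 0.005, 0], [0, 0, 0]]
  ]
}}

```text
time: 19.85
tool_pos: [0.5395, 0.1812, 0.1587]
ee_rot: [-3.131, -0.002, 1.491]
wrist_force: [-9.6, 1.8, 6.6]
width: 0.0151
finger_force: 30.0
```

>>> {"fn": "drive_tool", "kwargs": {
  "series": [
    [0.0, [-0.0055, 0.003, 0], [0, 0, 0]],
    [0.0, [-0.011, 0.007, 0], [0, 0, 0]],
    [0.0, [-0.0155, 0.0115, 0], [0, 0, 0]],
    [0.0, [-0.0195, 0.016, 0], [0, 0, 0]],
    [0.0, [-0.0235, 0.0215, 0], [0, 0, 0]]
  ]
}}

```text
time: 20.48
tool_pos: [0.5573, 0.1511, 0.1585]
ee_rot: [-3.127, 0.009, 1.489]
wrist_force: [-13.5, -11.6, 9.2]
width: 0.0137
finger_force: 30.5
```

>>> {"fn": "drive_tool", "kwargs": {
  "series": [
    [0.0, [-0.005, 0.004, 0], [0, 0, 0]],
    [0.0, [-0.008, 0.01, 0], [0, 0, 0]],
    [0.0, [-0.01, 0.0165, 0], [0, 0, 0]],
    [0.0, [-0.011, 0.023, 0], [0, 0, 0]],
    [0.0, [-0.011, 0.0295, 0], [0, 0, 0]]
  ]
}}

```text
time: 21.1
tool_pos: [0.5866, 0.1326, 0.1581]
ee_rot: [-3.128, 0.018, 1.484]
wrist_force: [-17.1, -20.6, 8.8]
width: 0.0031
finger_force: 14.9
```

```bash
python3 - <<'E'
from h import *
o=robot.get_obs();v=o['tool_pos']-[.5935,.199,0];print(o['tool_pos'],o['wrist_force'],o['width'],'rel pin',v@EX,v@EY,np.arctan2(-(v@EY),-(v@EX)))
im=imaging.snapshot('top');b=(240,180,330,300);m=mask(im,(0,130,70),(6,255,255),b)|mask(im,(172,130,70),(180,255,255),b);print(cv2.boundingRect(m))
im=imaging.snapshot('scene');b=(240,180,330,280);m=mask(im,(0,130,70),(6,255,255),b)|mask(im,(172,130,70),(180,255,255),b);print(cv2.boundingRect(m))
E
```

```text
[0.58660073 0.13262808 0.15807548] [-17.11122747 -20.58406397   8.75850546] 0.0030944529654284283 rel pin -0.001573115515931595 -0.06671099301947551 1.5472196424047289
(0, 0, 0, 0)
(285, 223, 14, 17)
```

The post is squeezing out of the pads. I'll release, lift and measure the clip.

>>> {"fn": "drive_tool", "kwargs": {
  "series": [
    [0.02, [-0.008, 0, 0], [0, 0, 0]],
    [0.03, [-0.015, 0, 0], [0, 0, 0]],
    [0.03, [-0.015, 0, -0.04], [0, 0, 0]],
    [0.02, [-0.015, 0, -0.1], [0, 0, 0]],
    [0.0, [-0.015, 0, -0.11], [0, 0, 0]]
  ]
}}

```text
time: 21.82
tool_pos: [0.5919, 0.1268, 0.2737]
ee_rot: [3.135, -0.002, 1.489]
wrist_force: [0.0, -0.3, 0.1]
width: 0.0134
finger_force: 0.0
```

>>> {"fn": "drive_tool", "kwargs": {
  "series": [
    [0.0, [-0.03, -0.06, 0], [0, 0, 0]],
    [0.0, [-0.03, -0.06, 0], [0, 0, 0]],
    [0.0, [-0.03, -0.06, 0], [0, 0, 0]]
  ]
}}

```text
time: 22.2
tool_pos: [0.5276, 0.1013, 0.2676]
ee_rot: [-3.139, 0.0, 1.489]
wrist_force: [-0.0, -0.2, 0.6]
width: 0.0002
finger_force: 0.0
```

```bash
cat > clip.py <<'E'
from lid import *
lid()
o=robot.get_obs();print(o['tool_pos'],o['ee_rot'])
K,p,Rw=cam('wrist');b=(150,50,560,400)
def wplane(u,v,z):
    d=np.array([u,v])-K[:2,2];r=np.hypot(*d);a=r/K[0,0];x=np.array([d[0]/r*np.sin(a),-d[1]/r*np.sin(a),-np.cos(a)]);d=Rw@x;return (p+d*(z-p[2])/d[2]).round(4)
def wp(X):
    x=Rw.T@(np.array(X)-p);x=np.array([x[0],-x[1],-x[2]]);a=np.arctan2(np.hypot(*x[:2]),x[2]);return (K[:2,2]+K[0,0]*a*x[:2]/np.hypot(*x[:2])).round(1)
im=imaging.snapshot('wrist');m=mask(im,(0,130,60),(6,255,255),b)|mask(im,(172,130,60),(180,255,255),b)
y,x=np.nonzero(m);print(len(x),cv2.boundingRect(m))
for q in range(y.min(),y.max()+1,3):
    k=x[y==q]
    if len(k):print(q,k.min(),k.max(),end='; ')
print()
for f in(1.2,1.35,1.57):
    c=np.array([.5935,.199,0])-.055*(EX*np.cos(f)+EY*np.sin(f));print(f,c,[wp(c+EZ*z) for z in(.134,.182)])
for n,b in(('top',(240,180,330,300)),('scene',(240,180,330,290))):
    im=imaging.snapshot(n);m=mask(im,(0,130,70),(6,255,255),b)|mask(im,(172,130,70),(180,255,255),b);print(n,cv2.boundingRect(m))
    for f in(1.2,1.35,1.57):
        c=np.array([.5935,.199,0])-.055*(EX*np.cos(f)+EY*np.sin(f));print(f,[proj(cam(n),c+EZ*z).round(1) for z in(.134,.182)])
E
python3 clip.py
```

```text
22.2 [0.52764046 0.10130993 0.267624  ] [-0.0285988  -0.22151693  0.58655209] 0.00024213524551509554 0.0
top seen L-front [273 239] R-front [373 284] R-back [379 206] n 1337
0 [array([269.4, 276.6]), array([374.7, 284.7]), array([380.4, 204.2])]
0.05 [array([269. , 276.5]), array([375. , 284.7]), array([380.4, 204.2])]
0.1 [array([268.5, 276.2]), array([375.3, 284.5]), array([380.4, 204.2])]
scene seen L-front [263 240] R-front [306 316] R-back [375 282] n 1520
0 [array([262.7, 240.6]), array([306.8, 317.4]), array([377.1, 284. ])]
0.05 [array([262.5, 238.3]), array([306.8, 315.4]), array([377.1, 284. ])]
0.1 [array([262.4, 236. ]), array([307. , 313.3]), array([377.1, 284. ])]
[0.52847281 0.10145217 0.26786633] [-3.13898057e+00  2.28650345e-04  1.48906423e+00]
1358 (368, 111, 31, 69)
111 370 371; 114 370 389; 117 370 389; 120 370 389; 123 370 389; 126 370 389; 129 370 389; 132 370 389; 135 370 388; 138 370 388; 141 369 388; 144 369 388; 147 369 389; 150 369 388; 153 369 388; 156 369 388; 159 369 388; 162 369 394; 165 369 397; 168 368 398; 171 370 398; 174 381 397; 177 383 395; 
1.2 [0.56953747 0.14949448 0.        ] [array([358.3, 163.5]), array([365.2, 168.4])]
1.35 [0.57720455 0.14646945 0.        ] [array([367.2, 166.3]), array([375.5, 171.8])]
1.57 [0.58906104 0.14417942 0.        ] [array([380.6, 168.1]), array([391. , 173.8])]
top (269, 241, 7, 2)
1.2 [array([285.9, 252.9]), array([284.2, 252.1])]
1.35 [array([287.1, 249.8]), array([285.5, 248.8])]
1.57 [array([288.1, 244.9]), array([286.4, 243.8])]
scene (285, 223, 14, 17)
1.2 [array([288.9, 238.9]), array([288. , 227.8])]
1.35 [array([291.9, 238.5]), array([291.2, 227.4])]
1.57 [array([296.2, 237.2]), array([295.6, 226. ])]
```

The clip arm lines up with the chest's y axis (columns 369–388 throughout), so its angle is about 1.55 rad. The lid is shut and the arm is clear, so I'm handing in.

>>> {"fn": "drive_tool", "kwargs": {
  "series": [
    [0.0, [0, 0, -0.02], [0, 0, 0]],
    [0.0, [0, 0, -0.02], [0, 0, 0]],
    [0.0, [0, 0, -0.02], [0, 0, 0]],
    [0.0, [0, 0, -0.02], [0, 0, 0]]
  ]
}}

```text
time: 22.95
tool_pos: [0.5274, 0.1011, 0.2867]
ee_rot: [-3.136, 0.001, 1.489]
wrist_force: [0.4, 0.1, -0.4]
width: 0.0001
finger_force: 0.0
```

```bash
python3 -c "
from bench import robot
print(robot.close_job())"
```

```text
the job is handed in; nothing more can be done
None
```

I broke the stay, lowered the lid until it was shut and swung the clip across it to about 1.55 rad, then handed the job in with the arm clear at about 23 s; the hand-in gave no verdict, and I did not re-measure the jars, bowl and bottle.

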